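Re-rack four end mills in reverse order

ROBOT

A 6-joint arm with a two-finger parallel gripper is mounted at the origin on a cart in front of the work surface, level with it; the furniture and walls round the work are solid. World frame = base frame: x ahead of the robot, y to its left, z up, the work surface at z = 0. Lengths are in m, angles in rad, forces in N, time in s.
With the tool pointing down it reaches from about 0.35 to 0.95 m from the base axis. Payload 17.4 kg.
Tool frame: the origin (TCP) lies at the very end of the fingers, on their centre line; the grasp point (between the pads) lies r.tcp_to_grasp behind it (r.tcp_to_grasp is the distance from the TCP to the grasp point, in m); y points along the fingers, z is the direction in which the jaws open and shut, and the axes are right-handed (so a half turn about y gives the same grasp; the last joint's range is limited). The gripper opens to 93 mm and grips with 3 to 60 N. Pads are 15 mm wide; open, the fingers measure 128 mm over their backs; the gripper's body (75 mm by 188 mm) begins 65 mm behind the grasp point.
Start: joints at [1.064, 0.116, 1.442, -0, 1.584, -0.038], TCP at [0.305, 0.602, 0.219] pointing down, gripper open.
Joint ranges: [-2.83, 2.83], [-0.83, 2.19], [0.07, 2.5], [-1.14, 4.28], [0.01, 3], [-2.97, 2.97]. Speed limits (rad/s): [1.89, 1.89, 2.22, 3.14, 3.14, 3.14].

INTERFACE

Orientations are given as a unit quaternion [x, y, z, w].
In Python, from rig import r, read_camera gives the robot as it stands.
- The arm moves only by the shell command python3 -m inch 'ROWS'. ROWS is a JSON object of lists of equal length, an entry for each row: "fingers": the opening in per cent of the stroke, from 0 (shut) to 100 (fully open); "dp": the shift along the tool's x, y, z in cm, a list of three; "twist": the turn about the tool's y in rad. In form: {"fingers": [fingers, ...], "dp": [[tx, ty, tz], ...], "twist": [twist, ...]}. A call has 1 to 20 rows; each row is the pose to reach, as a shift and turn from the pose commanded when the call began, along the tool's axes at that moment; what a row does not reach only later rows make up. A row lasts 1/10 s, in which the tool goes at most 50 mm and 8.59 degrees, less where a joint would pass 70% of its speed; a pose out of reach is approached as far as the arm can. A call with a gripper value outside its range is refused whole. The fingers move at their own pace and stop on an object; the grip force is fixed at half the most. Time passes only in rows, so rows that repeat a pose let the fingers close. It gives the time, the measured TCP pose, the force and the opening at its end, in the units of the state.
- r.get_obs(): the state, without advancing time (a new reading comes with each control period).
- read_camera(name): name is "scene" or "side" or "wrist"; returns a dict with "color" (384x512x3 uint8, blue, green, red), "depth" (384x512 float32, m along the optical axis (not along the pixel's ray), 0 where there is no reading), "K" (3x3 intrinsics, pixels), "extrinsics" (4x4, takes a point from camera to world coordinates). Camera axes: x right, y up, looking along -z (the intrinsics and any distortion apply to the point x, -y, -z); pixel columns grow to the right and rows downward; lengths in m; the calibration is good to about 2 mm. The wrist camera is an equidistant fisheye: a pixel r from the principal point sees the ray r / f radians off the axis. A picture is of the moment at which its call begins.
- r.finish_job(): hands the job in, once; it reports no verdict.
The state is a dict: "t": time; "joint_pos": joint angles; "qd": joint speeds; "tau": joint torques, N m; "position": TCP position; "eef_rot": TCP orientation; "wrist_force": force on the tool from outside, world axes, zero at the start; "wrist_torque": the same for the moment, N m; "grip_width": opening from 0.0 (shut) to 1.0 (fully open).
Only numpy, scipy, OpenCV 4.12 (cv2) and the standard library are available. Lean on these libraries where they do the work, as an engineer would, in place of code of your own. Each camera call takes 0.05 s, during which the arm holds its last target. There are 200 camera calls.

TASK

Move the four end mills from the row of grey cradles into the empty notched wooden rack so that their left-to-right order is reversed: the mill that was leftmost in its row ends up rightmost in the rack, and so on, one mill in each place. Lay every mill straight in its notches, resting level on both rails with the middle of its length midway between them, and with the cutting end still pointing away from the robot.

Things in the scene. Friction and masses are not known exactly. Their poses are not given: they have to be found in the camera images.
- mill_20: loose plain steel end mill, 100 mm long and 20 mm in diameter, the longest and thickest of the four. Lying, 20 mm high. Origin: middle of its length, on its underside; z up. Its own y axis runs along its length: the fluted cutting end is on its -y side, the smooth shank on its +y side. Starts in a cradle, cutting end away from the robot. Does not roll.
- mill_19: loose plain steel end mill, 90 mm long and 19 mm in diameter, the second longest, second thickest of the four. Lying, 19 mm high. Origin: middle of its length, on its underside; z up. Its own y axis runs along its length: the fluted cutting end is on its -y side, the smooth shank on its +y side. Starts in a cradle, cutting end away from the robot. Does not roll.
- mill_16: loose plain steel end mill, 85 mm long and 16 mm in diameter, the third longest, third thickest of the four. Lying, 16 mm high. Origin: middle of its length, on its underside; z up. Its own y axis runs along its length: the fluted cutting end is on its -y side, the smooth shank on its +y side. Starts in a cradle, cutting end away from the robot. Does not roll.
- mill_12: loose plain steel end mill, 70 mm long and 12 mm in diameter, the shortest and thinnest of the four. Lying, 12 mm high. Origin: middle of its length, on its underside; z up. Its own y axis runs along its length: the fluted cutting end is on its -y side, the smooth shank on its +y side. Starts in a cradle, cutting end away from the robot. Does not roll.
- cradle_20: fixed grey cradle where mill_20 starts (all four look alike), 64 x 54 mm. Two saddles 8 mm thick, 24 mm before and behind its middle, with flat-bottomed notches 32 mm wide, floor 16 mm and tops 28 mm above the origin; 40 mm clear between them for gripping the mill across. Origin: middle of underside, 6 mm above the table; x away from robot, y along the row to the left.
- cradle_19: fixed grey cradle where mill_19 starts (all four look alike), 64 x 54 mm. Two saddles 8 mm thick, 24 mm before and behind its middle, with flat-bottomed notches 32 mm wide, floor 16 mm and tops 28 mm above the origin; 40 mm clear between them for gripping the mill across. Origin: middle of underside, 6 mm above the table; x away from robot, y along the row to the left.
- cradle_16: fixed grey cradle where mill_16 starts (all four look alike), 64 x 54 mm. Two saddles 8 mm thick, 24 mm before and behind its middle, with flat-bottomed notches 32 mm wide, floor 16 mm and tops 28 mm above the origin; 40 mm clear between them for gripping the mill across. Origin: middle of underside, 6 mm above the table; x away from robot, y along the row to the left.
- cradle_12: fixed grey cradle where mill_12 starts (all four look alike), 64 x 54 mm. Two saddles 8 mm thick, 24 mm before and behind its middle, with flat-bottomed notches 32 mm wide, floor 16 mm and tops 28 mm above the origin; 40 mm clear between them for gripping the mill across. Origin: middle of underside, 6 mm above the table; x away from robot, y along the row to the left.
- cradle_base: fixed aluminium foot plate 80 x 292 x 6 mm under the row of cradles. Origin: underside, middle of the front (robot side) long edge; x away from the robot, y along the row to the left. Cradle middles at x = 40 mm, y = 99, 33, -33, -99 mm, in shuffled order; the mills' undersides are 22 mm above the table.
- rack: fixed empty rack: dark steel plate 80 x 320 x 6 mm, two notched wooden rails along y, 8 mm thick, at x = 16 and 64 mm. Notches 40 mm wide, flat floor at z = 22 mm; teeth 26 mm wide, tops at z = 34 mm. Origin: underside, middle of front (robot side) long edge; x away from robot, y to the left. Four places at x = 40 mm, y = 99, 33, -33, -99 mm; a mill lies along x on both rails, fingers fit between.
Things that resemble listed ones, but are neither listed nor needed, are in the scene too. Leave any orange or purple look-alike of the mill_16 alone.

How it is judged:
By the outcome, as a careful person would: the job done as asked, in the order asked, and still so for the second after the job is handed in, with the robot touching nothing.
It also fails if it takes over 93 s, if anything falls off the work surface, if the arm or the gripper's body presses on something with over 40 N, if the wrist force passes 120 N, or if a joint passes its speed limit or range.

## Working session

There is one attempt and no reset: what is moved stays moved. The work goes in short steps, Python scripts to look and compute and a shell command to move; the robot and the scene stay as the last step left them, time stands still between calls to the robot, and variables do not carry over. Pictures are saved under pics/ and viewed, on a budget of 14 in all, crops included, one or two more only if the job needs it, and the job is handed in when it is done.

```bash
mkdir -p pics; ls
python3 - <<'E'
from rig import r, read_camera
import cv2,numpy as np
o=r.get_obs(); print({k:np.round(o[k],4).tolist() for k in ('t','position','eef_rot','grip_width','joint_pos')}, r.tcp_to_grasp)
for n in('scene','side'):
    d=read_camera(n); cv2.imwrite(f'pics/{n}0.png',d['color']); np.savez(f'{n}0.npz',**d); print(n,d['K'].tolist(),np.round(d['extrinsics'],3).tolist(),[k for k in d])
E
```

```text
pics
{'t': 0.0, 'position': [0.3049, 0.602, 0.2179], 'eef_rot': [0.6882, -0.1643, 0.1641, -0.6874], 'grip_width': 0.9975, 'joint_pos': [1.0642, 0.1165, 1.4423, -0.0, 1.584, -0.0378]} 0.0188
scene [[479.2100312185116, 0.0, 253.82682403801988], [0.0, 479.2100312185116, 193.47936180042183], [0.0, 0.0, 1.0]] [[0.772, 0.413, -0.483, -0.184], [-0.635, 0.484, -0.601, -0.771], [-0.014, 0.771, 0.636, 0.944], [0.0, 0.0, 0.0, 1.0]] ['color', 'depth', 'K', 'extrinsics']
side [[380.9229422797997, 0.0, 258.9994872894259], [0.0, 380.9229422797997, 189.408785086823], [0.0, 0.0, 1.0]] [[-1.0, 0.006, 0.017, 0.503], [0.013, -0.397, 0.918, 0.888], [0.012, 0.918, 0.397, 0.418], [0.0, 0.0, 0.0, 1.0]] ['color', 'depth', 'K', 'extrinsics']
```

View pics/scene0.png

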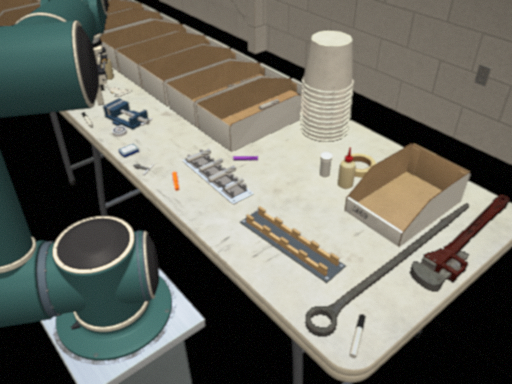

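View pics/side0.png

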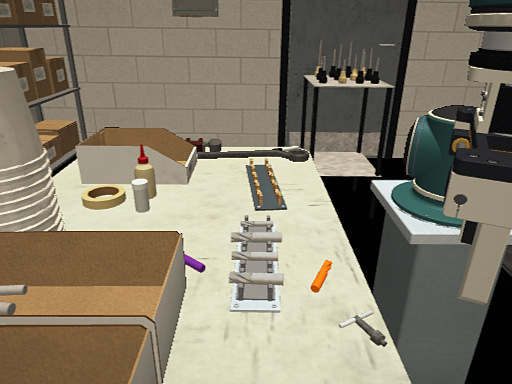

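The scene view shows the cradle row with the mills at about (217,175), the rack at about (292,242), an orange look-alike at (176,181) and a purple one at (245,158). In the side view the row is at about (255,265) and the rack at (266,186), with grey rods in a box at (10,295), which are also not wanted.

```bash
cat > h.py <<'E'
import numpy as np,cv2
def cloud(d):
    K,E,z=d['K'],d['extrinsics'],d['depth']; v,u=np.mgrid[:z.shape[0],:z.shape[1]]
    c=np.stack([(u-K[0,2])/K[0,0]*z,-(v-K[1,2])/K[1,1]*z,-z],-1)
    P=c@E[:3,:3].T+E[:3,3]; P[z==0]=np.nan; return P
def ray(d,px,h):  # pinhole pixels -> points on plane z=h
    K,E=d['K'],d['extrinsics']; px=np.atleast_2d(px).astype(float)
    c=np.stack([(px[:,0]-K[0,2])/K[0,0],-(px[:,1]-K[1,2])/K[1,1],-np.ones(len(px))],-1)@E[:3,:3].T
    return E[:3,3]+c*((h-E[2,3])/c[:,2])[:,None]
E
python3 - <<'E'
from h import *
for n,boxc,boxr in(('scene',(180,145,255,205),(235,203,350,282)),('side',(220,205,290,315),(240,150,292,212))):
    d=np.load(n+'0.npz'); P=cloud(d)
    for nm,b in(('cradle',boxc),('rack',boxr)):
        Q=P[b[1]:b[3],b[0]:b[2]]; C=d['color'][b[1]:b[3],b[0]:b[2]].astype(int)
        m=(Q[...,2]>.012)&(Q[...,2]<.06)
        if nm=='rack': m=(C[...,2]-C[...,0]>50)&(Q[...,2]>.01)&(Q[...,2]<.06)
        xy=Q[m]; print(n,nm,m.sum(),'z',np.percentile(xy[:,2],[5,50,95]).round(4), 'rect',cv2.minAreaRect(xy[:,:2].astype(np.float32)*1000), 'table z',np.nanmedian(P[250:300,100:110,2]) if n=='scene' else np.nanmedian(P[300:340,300:308,2]))
d=np.load('side0.npz')
a=d['color'][205:320,215:295]; b=np.load('scene0.npz')['color'][140:210,175:260]
cv2.imwrite('pics/c1.png',np.hstack([cv2.resize(a,(400,575),interpolation=cv2.INTER_CUBIC),cv2.resize(b,(400,575*1),interpolation=cv2.INTER_CUBIC)]))
E
```

```text
scene cradle 1059 z [0.0131 0.0307 0.0415] rect ((540.6254272460938, 253.8968963623047), (269.7332763671875, 209.31585693359375), 84.0811767578125) table z 0.21180365733379808
scene rack 1064 z [0.0123 0.0222 0.0351] rect ((469.6387023925781, -112.07931518554688), (61.566307067871094, 285.8623352050781), 5.067784786224365) table z 0.21180365733379808
side cradle 2182 z [0.0239 0.034  0.0412] rect ((498.32159423828125, 268.34344482421875), (252.69700622558594, 99.95726013183594), 87.03959655761719) table z 0.0001473057219651963
side rack 328 z [0.0166 0.0272 0.0346] rect ((474.1539611816406, -105.15464782714844), (55.6661262512207, 289.3705139160156), 5.124027252197266) table z 0.0001473057219651963
```

View pics/c1.png

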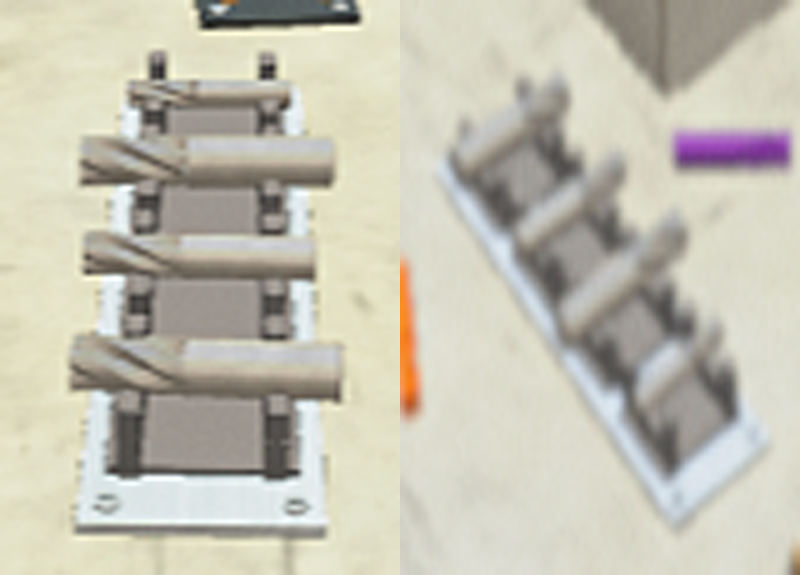

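Row order, left (nearest the side camera) to right, appears to be 19, 16, 20, 12, all with flutes away from the robot (image left in the side view). I'll move over the row and measure with the wrist camera.

```bash
cat >> h.py <<'E'
from scipy.spatial.transform import Rotation as Rot
def plan(p,yaw,o):
    """tool-axis shift (cm) and twist (rad) from the present pose to TCP p; yaw = heading of jaw axis (tool z), mod pi"""
    R=Rot.from_quat(o['eef_rot']).as_matrix()
    s=R.T@(np.array(p)-o['position'])*100
    cur=np.arctan2(R[1,2],R[0,2]); t=(yaw-cur+np.pi/2)%np.pi-np.pi/2
    # twist about tool y (down) turns by -t in world z
    print('dp',s.round(2),'twist',round(-t,4) if R[2,1]<0 else round(t,4),'ty',R[:,1].round(3),'tz',R[:,2].round(3))
E
python3 - <<'E'
from h import *
from rig import r
plan([.46,.26,.25],np.pi/2,r.get_obs())
E
```

```text
dp [ 29.29  -3.18 -23.51] twist -0.4688 ty [-0.    -0.001 -1.   ] tz [ 0.452  0.892 -0.001]
```

```bash
python3 -m inch '{"fingers":[100,100,100,100,100,100,100,100,100,100,100,100],"dp":[[29.3,-3.2,-23.5],[29.3,-3.2,-23.5],[29.3,-3.2,-23.5],[29.3,-3.2,-23.5],[29.3,-3.2,-23.5],[29.3,-3.2,-23.5],[29.3,-3.2,-23.5],[29.3,-3.2,-23.5],[29.3,-3.2,-23.5],[29.3,-3.2,-23.5],[29.3,-3.2,-23.5],[29.3,-3.2,-23.5]],"twist":[-0.47,-0.47,-0.47,-0.47,-0.47,-0.47,-0.47,-0.47,-0.47,-0.47,-0.47,-0.47]}'
python3 - <<'E'
from rig import read_camera
import numpy as np,cv2
d=read_camera('wrist'); np.savez('w1.npz',**d); cv2.imwrite('pics/w1.png',d['color']); print(d['K'].round(1).tolist(),d['extrinsics'].round(3).tolist(),d.keys())
E
```

```text
t: 1.3
position: [0.4598, 0.261, 0.2504]
eef_rot: [0.707, 0.001, -0.001, -0.707]
wrist_force: [1.0, -0.4, 0.4]
grip_width: 1.0
[[297.3, 0.0, 259.9], [0.0, 297.3, 196.1], [0.0, 0.0, 1.0]] [[-0.004, -0.954, -0.301, 0.376], [1.0, -0.003, -0.002, 0.262], [0.001, -0.301, 0.954, 0.417], [0.0, 0.0, 0.0, 1.0]] dict_keys(['color', 'depth', 'K', 'extrinsics'])
```

View pics/w1.png

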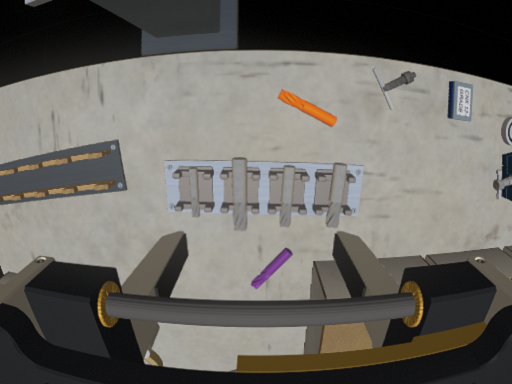

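```bash
cat >> h.py <<'E'
def wrays(d,px):
    q=cv2.fisheye.undistortPoints(np.asarray(px,float).reshape(-1,1,2),d['K'],np.zeros(4)).reshape(-1,2)
    return np.c_[q[:,0],-q[:,1],-np.ones(len(q))]@d['extrinsics'][:3,:3].T
def wplane(d,px,h):
    c=wrays(d,px); o=d['extrinsics'][:3,3]; return o+c*((h-o[2])/c[:,2])[:,None]
def wcloud(d):
    v,u=np.mgrid[:384,:512]; z=d['depth'].ravel()
    P=d['extrinsics'][:3,3]+wrays(d,np.stack([u,v],-1))*z[:,None]; P[z==0]=np.nan
    return P.reshape(384,512,3)
E
python3 - <<'E'
from h import *
d=np.load('w1.npz'); P=wcloud(d)
print('table z',np.nanmedian(P[225:245,190:250,2]),np.nanmedian(P[110:140,180:260,2]))
m=(P[...,2]>.0035)&(P[...,2]<.06); m[:140]=0;m[235:]=0; m[:,:155]=0; m[:,370:]=0
n,l,s,c=cv2.connectedComponentsWithStats(m.astype(np.uint8)); k=1+np.argmax(s[1:,4]); 
plate=(l==k)&(P[...,2]<.012); R=cv2.minAreaRect(P[plate][:,:2].astype(np.float32)*1000); print('plate',R)
m2=(P[...,2]>.029)&(l==k)
for a,b in((185,204),(230,249),(278,297),(326,348)):
    w=np.zeros_like(m);w[:,a:b]=1
    Q=P[m2&w]; zt=np.percentile(Q[:,2],90)
    mm=(P[...,2]>.016)&(l==k)&w; A=P[mm]
    mid=Q[abs(Q[:,0]-np.median(A[:,0]))<.017]
    f=np.polyfit(mid[:,0],mid[:,1],1)
    print('mill ztop %.4f x %.4f..%.4f midy %.4f width %.4f slope %.3f n %d'%(zt,A[:,0].min(),A[:,0].max(),np.median(mid[:,1]),np.ptp(mid[:,1]),f[0],len(mid)))
C=d['color'].astype(int); wood=(C[...,2]-C[...,0]>50)&(P[...,2]>.01)&(P[...,2]<.05)&(np.arange(512)<130)[None]
print('rack wood',wood.sum(),cv2.minAreaRect(P[wood][:,:2].astype(np.float32)*1000))
cv2.imwrite('pics/w1c.png',cv2.resize(d['color'][140:240,155:370],(800,372),interpolation=cv2.INTER_CUBIC))
E
```

```text
table z 0.0003914479424092787 0.0003503256451973802
plate ((494.13018798828125, 267.6558532714844), (292.428466796875, 81.29397583007812), 88.83853149414062)
mill ztop 0.0348 x 0.4575..0.5273 midy 0.1719 width 0.0111 slope 0.009 n 176
mill ztop 0.0426 x 0.4443..0.5441 midy 0.2349 width 0.0183 slope -0.009 n 338
mill ztop 0.0387 x 0.4550..0.5402 midy 0.2980 width 0.0161 slope -0.031 n 277
mill ztop 0.0415 x 0.4492..0.5409 midy 0.3646 width 0.0197 slope -0.058 n 318
rack wood 841 ((469.7555236816406, -95.75547790527344), (55.57852554321289, 265.31243896484375), 5.120158672332764)
```

View pics/w1c.png

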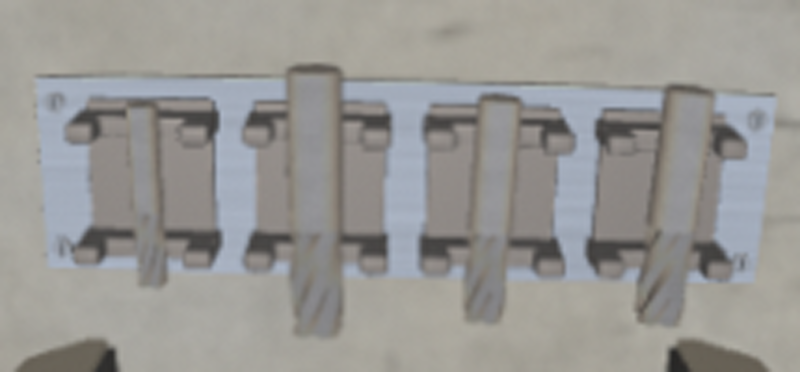

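Heights and lengths match: from the robot's left the mills are 19, 16, 20, 12 (crop x ≈ 680, 490, 315, 145), with flutes at the bottom of the image (away from the robot). I'll pick up mill_12 first (it goes to the leftmost place), then look at the rack with it in hand.

Run:
```python
from h import *
from rig import r
d=np.load('w1.npz'); P=wcloud(d)
Q=P[(abs(P[...,0]-.494)<.012)&(abs(P[...,1]-.172)<.022)]; print('cradle floor z',np.percentile(Q[:,2],[5,20,40,60]).round(4))
plan([.4924,.1719,.08],np.pi/2+.009,r.get_obs())
```

```text
cradle floor z [0.0093 0.0101 0.0107 0.0113]
dp [ 3.25 17.04 -8.91] twist -0.0064 ty [-0. -0. -1.] tz [-0.003  1.    -0.   ]
```

```bash
python3 -m inch '{"fingers":[50,43,43,43,43,43,43,43,43,43,43,43,0,0,0,0],"dp":[[3.25,17,-8.9],[3.25,17,-8.9],[3.25,17,-8.9],[3.25,17,-8.9],[3.25,17,-8.9],[3.25,17,-8.9],[3.25,20,-8.9],[3.25,22,-8.9],[3.25,23,-8.9],[3.25,23.5,-8.9],[3.25,23.5,-8.9],[3.25,23.5,-8.9],[3.25,23.5,-8.9],[3.25,23.5,-8.9],[3.25,23.5,-8.9],[3.25,23.5,-8.9]],"twist":[0,0,0,0,0,0,0,0,0,0,0,0,0,0,0,0]}'
```

```text
t: 2.95
position: [0.4929, 0.1712, 0.0158]
eef_rot: [-0.707, -0.0, 0.0, 0.707]
wrist_force: [-0.4, -0.5, -0.4]
grip_width: 0.137
```

```bash
python3 -m inch '{"fingers":[0,0,0,0,0,0,0,0,0,0,0,0,0],"dp":[[0,-3,0],[0,-7,0],[-1,-12,-4],[-6,-22,-27],[-6,-22,-27],[-6,-22,-27],[-6,-22,-27],[-6,-22,-27],[-6,-22,-27],[-6,-22,-27],[-6,-22,-27],[-6,-22,-27],[-6,-22,-27]],"twist":[0,0,0,0,0,0,0,0,0,0,0,0,0]}'
python3 - <<'E'
from rig import read_camera
import numpy as np,cv2
d=read_camera('wrist'); np.savez('w2.npz',**d); cv2.imwrite('pics/w2.png',d['color'])
E
```

```text
t: 4.25
position: [0.4332, -0.0979, 0.235]
eef_rot: [-0.707, -0.001, 0.001, 0.707]
wrist_force: [-0.3, -0.5, -1.2]
grip_width: 0.129
```

View pics/w2.png

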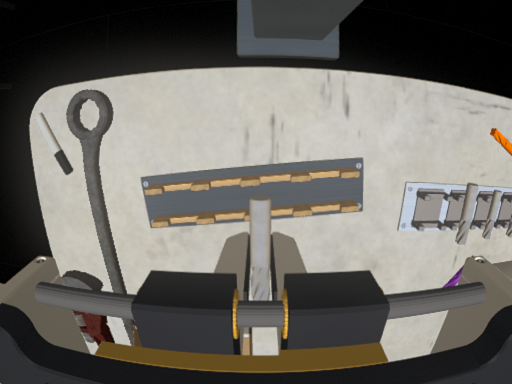

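Mill_12 is held (258,240), flutes away. The rack is fully visible, with corners at about (143,178), (362,160), (362,210) and (150,228).

Run:
```python
from h import *
from rig import r
d=np.load('w2.npz'); P=wcloud(d); Z=P[...,2]; C=d['color'].astype(int)
w=np.zeros(Z.shape,bool); w[145:240,130:375]=1
m=w&(Z>.003)&(Z<.05)
n,l,s,c=cv2.connectedComponentsWithStats(m.astype(np.uint8)); k=1+np.argmax(s[1:,4])
A=P[(l==k)&(Z<.012)][:,:2].astype(np.float32)*1000
(c,s_,a)=cv2.minAreaRect(A); print('plate',c,s_,a,np.nanmedian(P[120:150,180:240,2]))
wd=(l==k)&(C[...,2]-C[...,0]>50)&(Z>.012)
W=P[wd][:,:2].astype(np.float32)*1000; print('wood',cv2.minAreaRect(W), 'top z',np.percentile(P[wd][:,2],[50,95]))
# tooth gaps along y, in rack frame from plate
th=np.deg2rad(a if s_[0]<s_[1] else a-90); ex=np.array([np.cos(th),np.sin(th)]); ey=np.array([-ex[1],ex[0]]); c=np.array(c)
B=(P[...,:2]*1000-c); X=B@ex; Y=B@ey
for xr in(-24,24):
    t=(l==k)&(abs(X-xr)<6)&(Z>.029)&(Z<.05); y=np.sort(Y[t]); g=np.where(np.diff(y)>8)[0]
    print(xr,'x',X[t].min().round(1),X[t].max().round(1),'teeth',[(round(q.min(),1),round(q.max(),1)) for q in np.split(y,g+1)])
for yy in(99,33,-33,-99): print(yy,(c+ey*yy).round(1),np.rad2deg(th).round(2))
```

```text
plate (470.81207275390625, -107.91647338867188) (81.1986312866211, 320.5240783691406) 5.216972351074219 0.0003291326752016821
wood ((470.8126525878906, -108.20610046386719), (56.39655685424805, 288.15643310546875), 5.301535606384277) top z [0.02313813 0.03502021]
-24 x -29.0 -19.3 teeth [(np.float64(-144.4), np.float64(-118.9)), (np.float64(-77.8), np.float64(-52.9)), (np.float64(-13.3), np.float64(12.4)), (np.float64(52.7), np.float64(78.5)), (np.float64(118.7), np.float64(143.5))]
24 x 19.1 27.8 teeth [(np.float64(-143.8), np.float64(-118.4)), (np.float64(-78.2), np.float64(-52.7)), (np.float64(-13.4), np.float64(-6.2)), (np.float64(52.6), np.float64(79.4)), (np.float64(118.6), np.float64(145.7))]
99 [461.8  -9.3] 5.22
33 [467.8 -75.1] 5.22
-33 [ 473.8 -140.8] 5.22
-99 [ 479.8 -206.5] 5.22
```

```bash
cat >> h.py <<'E'
def held(d,o,rad,L,zc):
    """offset of held mill's middle from the TCP along the mill, mm (+ = away from robot), from its shank end"""
    P=wcloud(d); R=Rot.from_quat(o['eef_rot']).as_matrix(); B=(P-o['position'])@R*1000
    m=(abs(B[...,2])<rad)&(abs(-B[...,1]-zc)<rad+3)&(B[...,0]<0)&(B[...,0]>-80)
    b=B[m]; print('held n',m.sum(),'shank end',np.percentile(b[:,0],[0,1,5]).round(1),'mid',(np.percentile(b[:,0],.5)+L/2).round(1),'side',np.median(b[:,2]).round(1),'up',np.percentile(-b[:,1],95).round(1))
E
python3 - <<'E'
from h import *
from rig import r
d=np.load('w2.npz'); o=r.get_obs(); print(o['position'])
held(d,o,6,70,12)
plan([.4618,-.0093,.07],np.pi/2+.0912,o)
E
```

```text
[ 0.43323052 -0.0979892   0.23510504]
held n 1284 shank end [-35.3 -34.9 -34.7] mid 0.0 side 0.5 up 19.0
dp [ 2.89 16.51  8.86] twist -0.0885 ty [-0.001  0.    -1.   ] tz [-0.003  1.     0.   ]
```

```bash
python3 -m inch '{"fingers":[0,0,0,0,0,0,0,0,0,0,0,0,0,43,43,43],"dp":[[2.9,16.5,8.9],[2.9,16.5,8.9],[2.9,16.5,8.9],[2.9,16.5,8.9],[2.9,16.5,8.9],[2.9,16.5,8.9],[2.9,18.5,8.9],[2.9,20,8.9],[2.9,21,8.9],[2.9,21.5,8.9],[2.9,21.8,8.9],[2.9,21.85,8.9],[2.9,21.85,8.9],[2.9,21.85,8.9],[2.9,21.85,8.9],[2.9,21.85,8.9]],"twist":[-0.09,-0.09,-0.09,-0.09,-0.09,-0.09,-0.09,-0.09,-0.09,-0.09,-0.09,-0.09,-0.09,-0.09,-0.09,-0.09]}'
python3 - <<'E'
from h import *
from rig import r
o=r.get_obs(); print(o['position'],o['eef_rot'],o['wrist_force'])
plan([.4942,.2349,.08],np.pi/2-.009,o)
E
```

```text
t: 5.9
position: [0.4621, -0.0098, 0.0174]
eef_rot: [0.706, 0.032, -0.032, -0.706]
wrist_force: [0.4, -1.0, 0.8]
grip_width: 0.334
[ 0.46214848 -0.00982656  0.01738064] [ 0.70638701  0.03238398 -0.03213002 -0.70635425] [ 0.35307364 -0.96745437  0.76681766]
dp [ 5.42 -6.26 24.08] twist 0.1003 ty [ 0. -0. -1.] tz [-0.091  0.996 -0.   ]
```

```bash
python3 -m inch '{"fingers":[43,43,43,43,43,43,43,43,43,43,43,43,43,43,43,0,0,0,0],"dp":[[0,-2,0],[0,-6.3,0],[5.4,-6.3,24.1],[5.4,-6.3,24.1],[5.4,-6.3,24.1],[5.4,-6.3,24.1],[5.4,-6.3,24.1],[5.4,-6.3,24.1],[5.4,-6.3,24.1],[5.4,-6.3,24.1],[5.4,-3.5,24.1],[5.4,-1.5,24.1],[5.4,-0.3,24.1],[5.4,0.2,24.1],[5.4,0.2,24.1],[5.4,0.2,24.1],[5.4,0.2,24.1],[5.4,0.2,24.1],[5.4,0.2,24.1]],"twist":[0,0,0.1,0.1,0.1,0.1,0.1,0.1,0.1,0.1,0.1,0.1,0.1,0.1,0.1,0.1,0.1,0.1,0.1]}'
python3 - <<'E'
from h import *
from rig import r
o=r.get_obs(); plan([.4678,-.0751,.10],np.pi/2+.0912,o)
E
```

```text
t: 7.8
position: [0.4942, 0.2352, 0.0158]
eef_rot: [-0.707, 0.003, -0.003, 0.707]
wrist_force: [-0.3, -0.6, 4.4]
grip_width: 0.211
dp [ -2.36  -8.43 -31.05] twist -0.0999 ty [ 0.001  0.    -1.   ] tz [0.009 1.    0.   ]
```

```bash
python3 -m inch '{"fingers":[0,0,0,0,0,0,0,0,0,0,0,0,0],"dp":[[0,-3,0],[0,-7,0],[-1,-12,-4],[-2.4,-13.5,-31],[-2.4,-13.5,-31],[-2.4,-13.5,-31],[-2.4,-13.5,-31],[-2.4,-13.5,-31],[-2.4,-13.5,-31],[-2.4,-13.5,-31],[-2.4,-13.5,-31],[-2.4,-13.5,-31],[-2.4,-13.5,-31]],"twist":[0,0,0,-0.1,-0.1,-0.1,-0.1,-0.1,-0.1,-0.1,-0.1,-0.1,-0.1]}'
cat >> h.py <<'E'
def placed(d,name,c,th=.0911,h=.0365):
    """mill lying in the place with centre c (mm): pose in place frame from points between/outside the rails"""
    P=wcloud(d); e=np.array([np.cos(th),np.sin(th)]); B=P[...,:2]*1000-np.array(c); X=B@e; Y=B@np.array([-e[1],e[0]]); Z=P[...,2]
    m=(abs(Y)<16)&(abs(X)<62)&(Z>.016)&(Z<.06)
    q=m&(abs(X)<18)&(Z>.027)
    if q.sum()<20: print(name,'few points',q.sum()); return
    f=np.polyfit(X[q],Y[q],1); zt=[np.percentile(Z[m&(s*X>8)&(s*X<18)],92).round(4) for s in(-1,1) if (m&(s*X>8)&(s*X<18)).sum()>5]
    print(name,'n',q.sum(),'x',X[m].min().round(1),X[m].max().round(1),'y %.1f slope %.3f'%(np.median(Y[q]),f[0]),'ztop robot/far',zt)
PL={99:(461.8,-9.3),33:(467.8,-75.1),-33:(473.8,-140.8),-99:(479.8,-206.5)}
E
python3 - <<'E'
from h import *
from rig import r,read_camera
d=read_camera('wrist'); np.savez('w3.npz',**d); o=r.get_obs(); print(o['position'])
held(d,o,10,100,16); placed(d,'12',PL[99])
plan([.4678,-.0751,.07],np.pi/2+.0912,o)
E
```

```text
t: 9.1
position: [0.4672, -0.0737, 0.1499]
eef_rot: [-0.706, -0.033, 0.033, 0.706]
wrist_force: [0.2, -0.5, -2.1]
grip_width: 0.214
[ 0.4671803  -0.07378302  0.14999241]
held n 3393 shank end [-49.9 -49.6 -49.4] mid 0.3 side 0.4 up 27.0
12 n 363 x -34.9 35.4 y -0.9 slope 0.013 ztop robot/far [np.float64(0.0351), np.float64(0.0342)]
dp [ 0.05  8.   -0.14] twist 0.0015 ty [-0.  0. -1.] tz [-0.093  0.996  0.   ]
```

```bash
python3 -m inch '{"fingers":[0,0,0,0,0,0,0,0,43,43,43,43],"dp":[[0,4.5,-0.1],[0,8,-0.1],[0,11,-0.1],[0,12.5,-0.1],[0,13.2,-0.1],[0,13.4,-0.1],[0,13.4,-0.1],[0,13.4,-0.1],[0,13.4,-0.1],[0,13.4,-0.1],[0,13.4,-0.1],[0,13.4,-0.1]],"twist":[0,0,0,0,0,0,0,0,0,0,0,0]}'
python3 - <<'E'
from h import *
from rig import r
o=r.get_obs(); plan([.4976,.2980,.08],np.pi/2-.031,o)
E
```

```text
t: 10.35
position: [0.4673, -0.0757, 0.0164]
eef_rot: [0.706, 0.032, -0.032, -0.706]
wrist_force: [-1.2, 0.1, -0.3]
grip_width: 0.42
dp [ 6.42 -6.37 36.94] twist 0.1222 ty [ 0. -0. -1.] tz [-0.091  0.996 -0.   ]
```

```bash
python3 -m inch '{"fingers":[43,43,43,43,43,43,43,43,43,43,43,43,43,43,43,43,0,0,0,0],"dp":[[0,-2,0],[0,-6.4,0],[6.4,-6.4,36.9],[6.4,-6.4,36.9],[6.4,-6.4,36.9],[6.4,-6.4,36.9],[6.4,-6.4,36.9],[6.4,-6.4,36.9],[6.4,-6.4,36.9],[6.4,-6.4,36.9],[6.4,-6.4,36.9],[6.4,-3.5,36.9],[6.4,-1.5,36.9],[6.4,-0.3,36.9],[6.4,0.1,36.9],[6.4,0.1,36.9],[6.4,0.1,36.9],[6.4,0.1,36.9],[6.4,0.1,36.9],[6.4,0.1,36.9]],"twist":[0,0,0.12,0.12,0.12,0.12,0.12,0.12,0.12,0.12,0.12,0.12,0.12,0.12,0.12,0.12,0.12,0.12,0.12,0.12]}'
python3 - <<'E'
from h import *
from rig import r
o=r.get_obs(); plan([.4738,-.1408,.15],np.pi/2+.0912,o)
E
```

```text
t: 12.35
position: [0.4976, 0.2977, 0.0157]
eef_rot: [-0.707, 0.01, -0.01, 0.707]
wrist_force: [-0.1, -0.2, 3.6]
grip_width: 0.169
dp [ -1.11 -13.44 -43.89] twist -0.1199 ty [ 0.001  0.    -1.   ] tz [0.029 1.    0.   ]
```

```bash
python3 -m inch '{"fingers":[0,0,0,0,0,0,0,0,0,0,0,0,0,0,0],"dp":[[0,-3,0],[0,-7,0],[0,-12,-4],[-1.1,-13.5,-43.9],[-1.1,-13.5,-43.9],[-1.1,-13.5,-43.9],[-1.1,-13.5,-43.9],[-1.1,-13.5,-43.9],[-1.1,-13.5,-43.9],[-1.1,-13.5,-43.9],[-1.1,-13.5,-43.9],[-1.1,-13.5,-43.9],[-1.1,-13.5,-43.9],[-1.1,-13.5,-43.9],[-1.1,-13.5,-43.9]],"twist":[0,0,0,-0.12,-0.12,-0.12,-0.12,-0.12,-0.12,-0.12,-0.12,-0.12,-0.12,-0.12,-0.12]}'
python3 - <<'E'
from h import *
from rig import r,read_camera
d=read_camera('wrist'); np.savez('w4.npz',**d); o=r.get_obs(); print(o['position'])
held(d,o,8,85,14); placed(d,'12',PL[99]); placed(d,'20',PL[33])
plan([.4738,-.1408,.07],np.pi/2+.0912,o)
E
```

```text
t: 13.85
position: [0.4738, -0.1396, 0.15]
eef_rot: [-0.706, -0.033, 0.033, 0.706]
wrist_force: [-0.3, -0.2, -2.1]
grip_width: 0.168
[ 0.47386175 -0.13960331  0.15005797]
held n 2181 shank end [-42.7 -42.4 -42.2] mid 0.0 side 0.4 up 23.2
12 n 345 x -34.8 35.4 y -2.0 slope -0.002 ztop robot/far [np.float64(0.0346), np.float64(0.0341)]
20 n 659 x -50.1 50.9 y -1.6 slope 0.012 ztop robot/far [np.float64(0.0427), np.float64(0.0417)]
dp [-0.02  8.01 -0.12] twist 0.0019 ty [-0.  0. -1.] tz [-0.093  0.996  0.   ]
```

```bash
python3 -m inch '{"fingers":[0,0,0,0,0,0,0,0,43,43,43,43],"dp":[[0,4.5,0],[0,8,0],[0,11,0],[0,12.5,0],[0,13.2,0],[0,13.4,0],[0,13.4,0],[0,13.4,0],[0,13.4,0],[0,13.4,0],[0,13.4,0],[0,13.4,0]],"twist":[0,0,0,0,0,0,0,0,0,0,0,0]}'
python3 - <<'E'
from h import *
from rig import r
o=r.get_obs(); plan([.4950,.3646,.08],np.pi/2-.058,o)
E
```

```text
t: 15.1
position: [0.4738, -0.141, 0.0163]
eef_rot: [0.706, 0.032, -0.032, -0.706]
wrist_force: [1.1, 0.7, -0.4]
grip_width: 0.421
dp [ 6.72 -6.37 50.15] twist 0.1491 ty [ 0. -0. -1.] tz [-0.091  0.996 -0.   ]
```

```bash
python3 -m inch '{"fingers":[43,43,43,43,43,43,43,43,43,43,43,43,43,43,43,43,43],"dp":[[0,-2,0],[0,-6.4,0],[6.7,-6.4,50.1],[6.7,-6.4,50.1],[6.7,-6.4,50.1],[6.7,-6.4,50.1],[6.7,-6.4,50.1],[6.7,-6.4,50.1],[6.7,-6.4,50.1],[6.7,-6.4,50.1],[6.7,-6.4,50.1],[6.7,-6.4,50.1],[6.7,-6.4,50.1],[6.7,-6.4,50.1],[6.7,-6.4,50.1],[6.7,-6.4,50.1],[6.7,-6.4,50.1]],"twist":[0,0,0.15,0.15,0.15,0.15,0.15,0.15,0.15,0.15,0.15,0.15,0.15,0.15,0.15,0.15,0.15]}'
python3 -m inch '{"fingers":[43,43,43,43,43,0,0,0,0],"dp":[[0,3.5,0],[0,5.5,0],[0,6.3,0],[0,6.5,0],[0,6.5,0],[0,6.5,0],[0,6.5,0],[0,6.5,0],[0,6.5,0]],"twist":[0,0,0,0,0,0,0,0,0]}'
python3 - <<'E'
from h import *
from rig import r
o=r.get_obs(); plan([.4798,-.2065,.15],np.pi/2+.0912,o)
E
```

```text
t: 16.8
position: [0.4951, 0.3629, 0.0804]
eef_rot: [-0.707, 0.021, -0.021, 0.707]
wrist_force: [0.3, -0.1, 0.2]
grip_width: 0.431
t: 17.7
position: [0.495, 0.3644, 0.0158]
eef_rot: [-0.707, 0.02, -0.021, 0.707]
wrist_force: [-0.5, 0.2, 4.3]
grip_width: 0.206
dp [  1.84 -13.45 -57.07] twist -0.1499 ty [ 0.001  0.001 -1.   ] tz [0.059 0.998 0.001]
```

```bash
python3 -m inch '{"fingers":[0,0,0,0,0,0,0,0,0,0,0,0,0,0,0,0,0,0],"dp":[[0,-3,0],[0,-7,0],[0,-12,-4],[1.8,-13.5,-57],[1.8,-13.5,-57],[1.8,-13.5,-57],[1.8,-13.5,-57],[1.8,-13.5,-57],[1.8,-13.5,-57],[1.8,-13.5,-57],[1.8,-13.5,-57],[1.8,-13.5,-57],[1.8,-13.5,-57],[1.8,-13.5,-57],[1.8,-13.5,-57],[1.8,-13.5,-57],[1.8,-13.5,-57],[1.8,-13.5,-57]],"twist":[0,0,0,-0.15,-0.15,-0.15,-0.15,-0.15,-0.15,-0.15,-0.15,-0.15,-0.15,-0.15,-0.15,-0.15,-0.15,-0.15]}'
python3 - <<'E'
from h import *
from rig import r,read_camera
d=read_camera('wrist'); np.savez('w5.npz',**d); o=r.get_obs(); print(o['position'])
held(d,o,9.5,90,15); placed(d,'12',PL[99]); placed(d,'20',PL[33]); placed(d,'16',PL[-33])
plan([.4798,-.2065,.07],np.pi/2+.0912,o)
E
```

```text
t: 19.5
position: [0.4794, -0.2049, 0.1501]
eef_rot: [-0.706, -0.033, 0.033, 0.706]
wrist_force: [-0.1, 0.0, -1.4]
grip_width: 0.198
[ 0.47945186 -0.20492963  0.15018716]
held n 2871 shank end [-44.9 -44.6 -44.4] mid 0.3 side 0.4 up 26.0
12 n 288 x -34.9 36.1 y -2.9 slope 0.028 ztop robot/far [np.float64(0.0351), np.float64(0.0341)]
20 n 592 x -50.2 50.3 y -3.9 slope 0.031 ztop robot/far [np.float64(0.0427), np.float64(0.0416)]
16 n 510 x -41.9 43.7 y -0.8 slope -0.010 ztop robot/far [np.float64(0.0387), np.float64(0.0375)]
dp [ 0.02  8.02 -0.16] twist 0.0016 ty [ 0.  0. -1.] tz [-0.093  0.996  0.   ]
```

```bash
python3 -m inch '{"fingers":[0,0,0,0,0,0,0,0,43,43,43,43],"dp":[[0,4.5,-0.1],[0,8,-0.1],[0,11,-0.1],[0,12.5,-0.1],[0,13.2,-0.1],[0,13.4,-0.1],[0,13.4,-0.1],[0,13.4,-0.1],[0,13.4,-0.1],[0,13.4,-0.1],[0,13.4,-0.1],[0,13.4,-0.1]],"twist":[0,0,0,0,0,0,0,0,0,0,0,0]}'
python3 -m inch '{"fingers":[43,43,43,70,100,100,100,100,100,100,100,100],"dp":[[0,-3,0],[0,-7,0],[-1,-11,4],[-3,-23,10],[-3,-23,10],[-3,-23,10],[-3,-23,10],[-3,-23,10],[-3,-23,10],[-3,-23,10],[-3,-23,10],[-3,-23,10]],"twist":[0,0,0,0,0,0,0,0,0,0,0,0]}'
python3 - <<'E'
from h import *
from rig import r,read_camera
d=read_camera('wrist'); np.savez('w6.npz',**d)
for k,n in zip(PL,('12','20','16','19')): placed(d,n,PL[k])
s=read_camera('scene')['color'][195:290,225:360]
cv2.imwrite('pics/w6.png',np.vstack([cv2.resize(d['color'][150:250,130:380],(600,240),interpolation=cv2.INTER_CUBIC),cv2.resize(s,(600,350))]))
E
```

```text
t: 20.75
position: [0.4795, -0.207, 0.0164]
eef_rot: [0.706, 0.032, -0.032, -0.706]
wrist_force: [0.4, 0.7, -0.1]
grip_width: 0.424
t: 21.95
position: [0.4403, -0.1103, 0.2455]
eef_rot: [-0.706, -0.032, 0.032, 0.706]
wrist_force: [0.3, -0.6, 0.2]
grip_width: 0.996
12 n 222 x -34.9 35.2 y -0.9 slope 0.007 ztop robot/far [np.float64(0.0349), np.float64(0.0343)]
20 n 381 x -49.9 50.1 y -1.2 slope 0.004 ztop robot/far [np.float64(0.043), np.float64(0.0418)]
16 n 273 x -41.9 43.1 y 1.7 slope -0.033 ztop robot/far [np.float64(0.0386), np.float64(0.0379)]
19 n 353 x -45.1 45.8 y 3.0 slope -0.035 ztop robot/far [np.float64(0.0418), np.float64(0.0404)]
```

View pics/w6.png

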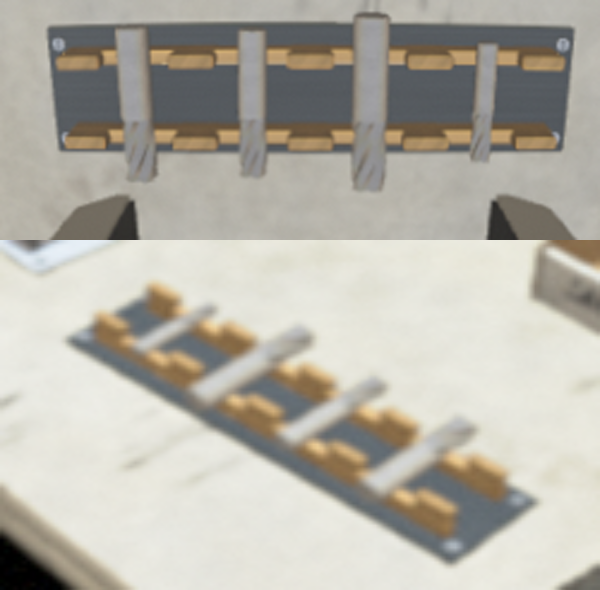

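All four lie in the notches, flutes away from the robot. I'll recheck the alignment using only the top ridge of each mill, which avoids the side-view bias.

Run:
```python
from h import *
th=.0911; e=np.array([np.cos(th),np.sin(th)]); f=np.array([-e[1],e[0]])
for w in('w5','w6'):
  P=wcloud(np.load(w+'.npz'))
  for (k,c),D in zip(PL.items(),(12,20,16,19)):
    B=P[...,:2]*1000-np.array(c); X=B@e; Y=B@f
    q=(abs(Y)<14)&(abs(X)<D*1.5+20)&(P[...,2]>.0225+D*.001-.0025)&(P[...,2]<.05)
    if D==12: q&=abs(Y)<9
    if q.sum()>30: s,b=np.polyfit(X[q],Y[q],1); sz=np.polyfit(X[q],P[...,2][q]*1000,1); print(w,D,q.sum(),'y %.1f yaw %.2f deg; pitch %.2f deg ztop %.1f'%(b,np.degrees(s),np.degrees(sz[0]),sz[1]))
from rig import r; print(r.get_obs()['t'])
```

```text
w5 12 367 y -0.9 yaw 0.75 deg; pitch -0.54 deg ztop 33.6
w5 20 839 y -0.4 yaw 0.39 deg; pitch -0.38 deg ztop 41.6
w5 16 748 y 0.4 yaw -0.67 deg; pitch -0.37 deg ztop 37.6
w6 12 316 y -0.1 yaw 0.22 deg; pitch -0.45 deg ztop 33.7
w6 20 591 y -0.3 yaw -0.09 deg; pitch -0.26 deg ztop 41.7
w6 16 405 y 1.1 yaw -1.56 deg; pitch -0.47 deg ztop 37.6
w6 19 471 y 0.9 yaw -0.45 deg; pitch -0.27 deg ztop 40.5
22.05
```

```bash
python3 -c "
from rig import r; print(r.finish_job())"
```

```text
the job is handed in; nothing more can be done
None
```

I moved all four mills into the rack in reversed order and handed the job in at about 22 s of robot time. From the robot's left they lay 19, 16, 20, 12 in the cradles and now lie 12, 20, 16, 19 in the rack. The orange and purple look-alikes were left alone.

I checked the mills with the wrist camera before handing in:
- **Seating:** top heights match each mill lying on the 22 mm notch floor, with about 0.5° of measured tilt or less. The fluted ends point away from the robot.
- **Centring:** each mill's length is centred between the rails to within about 1 mm, and sideways to within about 1 mm.
- **Straightness:** 12, 20 and 19 measured within 0.5° of straight in the last picture.
- **Disagreement:** two views gave different angles for mill_16, -0.7° and -1.6°. A cruder first check gave up to 2° and 3 mm sideways for mills 16 and 19. I put that down to the slanted view of the mills' sides and left them as they were.

At hand-in the gripper was open and clear, about 0.2 m above the rack. The highest wrist force I read between moves was about 4 N.

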